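Nest two lamp bulbs in the sprung spares tray

ROBOT

A 6-joint arm with a two-finger parallel gripper is mounted at the origin on a cart in front of the work surface, level with it; the furniture and walls round the work are solid. World frame = base frame: x ahead of the robot, y to its left, z up, the work surface at z = 0. Lengths are in m, angles in rad, forces in N, time in s.
With the tool pointing down it reaches from about 0.375 to 0.9 m from the base axis. Payload 3.1 kg.
Tool frame: the origin (TCP) lies between the finger pads, 19 mm behind the fingertips; this is the grasp point; z points along the fingers, y is the line along which they close (so a half turn about z gives the same grasp; the last joint's range is limited). The gripper opens to 87 mm and grips with 3 to 60 N. Pads are 19 mm wide; open, the fingers measure 117 mm over their backs; the gripper's body (75 mm by 190 mm) begins 51 mm behind the grasp point.
Start: joints at [-0.178, 0.527, 1.433, -0, 1.181, -0.178], TCP at [0.625, 0, 0.241] pointing down, gripper open.
Joint ranges: [-3.08, 3.08], [-0.75, 2.2], [0.22, 2.44], [-1.43, 4.57], [0, 2.65], [-2.85, 2.85]. Speed limits (rad/s): [2.79, 2.79, 3.14, 3.14, 3.14, 3.14].

INTERFACE

Orientations are given as a unit quaternion [w, x, y, z].
In Python, from cell import robot, viewer gives the robot as it stands. Calls block until the motion is done:
- robot.reach(position, orientation): joint-space move of the TCP to a pose.
- robot.movel(position, max_speed=0.15, frame=None, f_stop=None): straight line of the TCP; frame=None keeps the orientation; max_speed is the mean speed in m/s. With f_stop (N) it stops when the force on the tool has changed by that much, and returns True; else False.
- robot.move_joints(angles): joint-space move.
- robot.set_gripper(opening, squeeze=None): opening from 0.0 (shut) to 1.0 (fully open); squeeze is the grip in N (None keeps the last); returns when the fingers have stopped.
- robot.hold(seconds).
- robot.inverse_kinematics(position, orientation): joint angles nearest the present ones, or None.
- viewer.get_image(name): name is "scene" or "side" or "wrist"; returns a dict with "frame" (384x512x3 uint8, red, green, blue), "range_z" (384x512 float32, m along the optical axis (not along the pixel's ray), 0 where there is no reading), "mtx" (3x3 intrinsics, pixels), "rvec" (rotation vector, rad) and "tvec" (3), from world to camera coordinates, as OpenCV has them. Camera axes: x right, y down, z forward; pixel columns grow to the right and rows downward; lengths in m; the calibration is good to about 2 mm. A picture is of the moment at which its call begins.
A pose or a line that the arm cannot do raises robot.PlanningError and nothing moves.
- robot.finish_job(): hands the job in; it is judged then, once.
Readings, each from a call of its own:
- robot.get_clock(): time.
- robot.get_qpos(): joint angles.
- robot.get_qvel(): joint speeds.
- robot.get_joint_efforts(): joint torques, N m.
- robot.get_ee_pos(): TCP position.
- robot.get_tcp_rot(): TCP orientation.
- robot.get_ft_force(): force on the tool from outside, world axes, zero at the start.
- robot.get_torque(): the same for the moment, N m.
- robot.get_width(): opening from 0.0 (shut) to 1.0 (fully open).
- robot.get_gripper_force(): force on a finger pad.
Only numpy, scipy, OpenCV 4.12 (cv2) and the standard library are available. Lean on these libraries where they do the work, as an engineer would, in place of code of your own. Each camera call takes 0.05 s, during which the arm holds its last target. There are 200 camera calls.

TASK

Put the two loose lamp bulbs from the bench into the two empty pockets of the grey spares tray, one in each, lying down like the bulb that is already there: globe resting in the blue dimple, screw cap between the two cheeks on the robot's side. They are fragile: the seats stand at different heights, so lower each bulb until you feel it rest, do not press hard on the seat and do not let it drop. Do not disturb the bulb that is already in the tray.

Things in the scene. Friction and masses are not known exactly. Their poses are not given: they have to be found in the camera images.
- bulb_a: LED bulb, 77 mm long, 40 to 85 g: amber glass globe of 45 mm diameter, white neck, 26 mm diameter metal screw cap. Origin at the globe's centre; x axis along the bulb from cap to crown (cap at -x). Lying on the flat bench its centre is 22.5 mm up and x rises 0.19 rad; x starts within 1.2 rad of world x. Grip the globe across x, TCP some 8 mm above its centre to clear the dimple.
- bulb_b: LED bulb, 77 mm long, 40 to 85 g: white opal globe of 45 mm diameter, white neck, 26 mm diameter metal screw cap. Origin at the globe's centre; x axis along the bulb from cap to crown (cap at -x). Lying on the flat bench its centre is 22.5 mm up and x rises 0.19 rad; x starts within 1.2 rad of world x. Grip the globe across x, TCP some 8 mm above its centre to clear the dimple.
- bulb_a_cap (a point): Centre of the end face of the amber bulb's screw cap, on the bulb's axis, 52 mm from the globe's centre (a small contact stands out 3 mm more).
- bulb_b_cap (a point): Centre of the end face of the loose white bulb's screw cap, on the bulb's axis, 52 mm from the globe's centre (a small contact stands out 3 mm more).
- bulb_c: White opal bulb of the same size, already lying rightly in the tray's right-hand (-y) pocket, its globe's centre about 60 mm above the bench, its top 82 mm. To be left alone (fails if moved 8 mm). Origin at its globe's centre, x axis from cap to crown. Beyond it stands a green arbor press over 0.35 m tall (world x 0.65 to 0.9, y -0.2 to -0.4): swing the arm round on the near side of it.
- tray: Fixed grey tray, 140 (x) by 290 (y) mm, deck 10 mm and rim 16 mm high; origin under its centre on the bench, x pointing away from the robot. Three pockets 95 mm apart along y. In each a black plate on a stem carries a ring of blue sloping pads, 8 mm high (dimple, catches the globe within about 4 mm), and on the robot's side two blue cheeks 10 mm high, 34 mm apart, for the cap.
- pocket_0 (a point): Centre of the left (+y) pocket, EMPTY, at deck height (10 mm above the bench), axes as the tray's; the cap belongs on the -x side, cheeks 34 to 56 mm from here. Its plate's height is unknown, 24 to 48 mm above the bench, different in each pocket: feel for it. A seated globe's centre is 23.5 mm above the plate (47 to 72 mm above the bench), the bulb lying as on a flat bench.
- pocket_1 (a point): Centre of the middle pocket, EMPTY, otherwise as pocket_0. Both these seats are sprung: a seat yields from about 1 N, 1.2 N more per mm, for 8 mm, then stops hard; let go, it comes back up gently. A bulb breaks if pressed on the tray with over 8 N, or if it falls freely faster than 0.2 m/s (2 mm of fall).
There are look-alikes about, which are no part of the job. What is shaped like the bulb_b but purple or red is not meant.

How it is judged:
At the end, for the whole second after the job is handed in: Each loose bulb rests still on the tray, released, in its own empty pocket: globe centre within 4 mm of the pocket in plan, axis within 0.35 rad of the tray's x (0.19 dip included), cap end over 35 mm to the robot's side; third bulb within 8 mm of its start (((horizontal distance between bulb_a and pocket_0 below 0.004 m and angle between the x axis of bulb_a and the x axis of pocket_0, either way round below 0.35 rad and x of bulb_a_cap in the frame of pocket_0 below -0.035 m and horizontal distance between bulb_b and pocket_1 below 0.004 m and angle between the x axis of bulb_b and the x axis of pocket_1, either way round below 0.35 rad and x of bulb_b_cap in the frame of pocket_1 below -0.035 m) or (horizontal distance between bulb_a and pocket_1 below 0.004 m and angle between the x axis of bulb_a and the x axis of pocket_1, either way round below 0.35 rad and x of bulb_a_cap in the frame of pocket_1 below -0.035 m and horizontal distance between bulb_b and pocket_0 below 0.004 m and angle between the x axis of bulb_b and the x axis of pocket_0, either way round below 0.35 rad and x of bulb_b_cap in the frame of pocket_0 below -0.035 m)) and contact force between each of bulb_a, bulb_b and tray above 0.2 N and contact force between each of bulb_a, bulb_b and the fingers below 0.01 N and linear speed of each of bulb_a, bulb_b below 0.02 m/s and distance of bulb_c from where it was at the start of the episode below 0.008 m); the robot touches nothing.
It fails at once if the amber bulb is pressed on the tray with more than 8 N (contact force between bulb_a and tray above 8 N).
It fails at once if the amber bulb falls freely at more than 0.2 m/s (contact force between bulb_a and anything else below 0.001 N and linear speed of bulb_a above 0.2 m/s).
It fails at once if the loose white bulb is pressed on the tray with more than 8 N (contact force between bulb_b and tray above 8 N).
It fails at once if the loose white bulb falls freely at more than 0.2 m/s (contact force between bulb_b and anything else below 0.001 N and linear speed of bulb_b above 0.2 m/s).
It fails at once if the bulb already in the tray is moved by more than 8 mm (distance of bulb_c from where it was at the start of the episode above 0.008 m).
It also fails if it takes over 61 s, if anything falls off the work surface, if the arm or the gripper's body presses on something with over 40 N, if the wrist force passes 120 N, or if a joint passes its speed limit or range.

## Working session

There is one attempt and no reset: what is moved stays moved. The work goes in short steps, each a Python script; the robot and the scene stay as the last script left them, time stands still between calls to the robot, and variables do not carry over. Pictures are saved under pics/ and viewed, at most 10 in all, crops included, and the job is handed in when it is done.

```bash
ls; mkdir -p pics
cat > h.py <<'E'
import numpy as np, cv2
from cell import robot, viewer
def get(n):
    d=viewer.get_image(n); return d
def save(d,name): cv2.imwrite('pics/'+name,cv2.cvtColor(d['frame'],cv2.COLOR_RGB2BGR))
def cloud(d):
    z=d['range_z'];K=d['mtx'];R=cv2.Rodrigues(np.array(d['rvec'],float))[0];t=np.array(d['tvec'],float).ravel()
    v,u=np.mgrid[:z.shape[0],:z.shape[1]]
    c=np.stack([(u-K[0,2])/K[0,0]*z,(v-K[1,2])/K[1,1]*z,z],-1)
    w=(c-t)@R; w[z<=0]=np.nan
    return w
E
python3 - <<'E'
from h import *
fs=[]
for n in ['scene','side','wrist']:
    d=get(n);np.save(f'{n}.npy',d,allow_pickle=True);fs.append(d['frame'])
    R=cv2.Rodrigues(np.array(d['rvec'],float))[0];print(n,-R.T@np.array(d['tvec']).ravel())
save({'frame':fs[0]},'scene0.png');save({'frame':fs[1]},'side0.png')
save({'frame':fs[2]},'wrist0.png')
print(robot.get_clock(),robot.get_tcp_rot(),robot.get_ft_force(),robot.get_width())
E
```

```text
pics
scene [-0.04771894 -0.48604258  0.78801075]
side [ 0.41596728 -0.74200739  0.54351284]
wrist [0.62452093 0.0828574  0.38370704]
0.15 [-6.86318540e-04  7.07102768e-01  7.07110300e-01 -4.76264308e-04] [0.38464307 0.39073475 0.09940824] 1.0005562357502085
```

View pics/scene0.png

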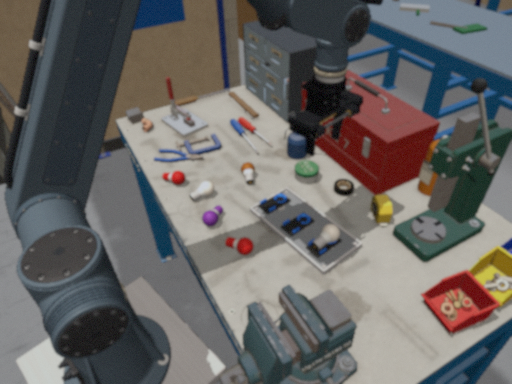

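View pics/side0.png

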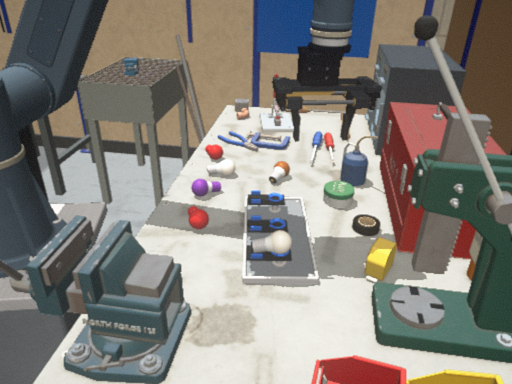

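View pics/wrist0.png

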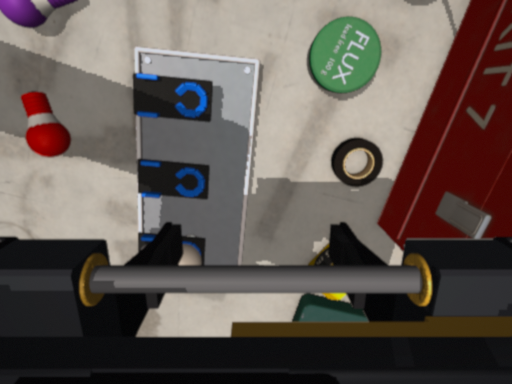

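The scene view shows the loose white bulb at (202,189) and the amber one at (248,172). The look-alikes are purple (212,215), red (176,178) and red (242,245), and the white bulb at (328,235) is the one already in the tray. The white bulb at (202,189) fits bulb_b because it is opal white and outside the tray. The wrist view shows the empty dimples at (192,99) and (190,181).

Run:
```python
from h import *
for n,px in dict(scene=[(202,189),(248,170),(205,186),(328,235),(272,201),(297,222)],side=[(228,168),(282,169),(283,242),(215,170)],wrist=[(192,99),(190,181),(160,99),(160,181),(230,120),(300,150),(139,50),(258,60)]).items():
    d=np.load(n+'.npy',allow_pickle=True).item();w=cloud(d)
    for u,v in px: print(n,u,v,np.nanmedian(w[v-1:v+2,u-1:u+2].reshape(-1,3),0).round(4))
d=np.load('wrist.npy',allow_pickle=True).item();w=cloud(d)
hsv=cv2.cvtColor(d['frame'],cv2.COLOR_RGB2HSV)
m=((hsv[...,0]>100)&(hsv[...,0]<125)&(hsv[...,1]>150)&(hsv[...,2]>90)).astype(np.uint8);m[:,260:]=0;m[235:]=0
k,l,s,c=cv2.connectedComponentsWithStats(m)
for i in range(1,k):
    if s[i,4]>25:
        p=w[l==i];print(s[i],np.nanmedian(p,0).round(4),np.nanmin(p,0).round(4),np.nanmax(p,0).round(4))
```

```text
scene 202 189 [0.4331 0.2751 0.0325]
scene 248 170 [0.5855 0.2425 0.0334]
scene 205 186 [0.4424 0.2707 0.0409]
scene 328 235 [ 0.5176 -0.1196  0.0705]
scene 272 201 [0.5344 0.086  0.0396]
scene 297 222 [ 0.527  -0.0126  0.032 ]
side 228 168 [0.4535 0.2578 0.0307]
side 282 169 [0.5971 0.2375 0.0334]
side 283 242 [ 0.5386 -0.1304  0.0738]
side 215 170 [0.4187 0.2719 0.0189]
wrist 192 99 [0.5546 0.0783 0.0402]
wrist 190 181 [ 0.5448 -0.0169  0.0324]
wrist 160 99 [0.5198 0.0783 0.0402]
wrist 160 181 [ 0.5086 -0.0167  0.0331]
wrist 230 120 [0.5929 0.0535 0.0099]
wrist 300 150 [ 0.6807  0.0151 -0.0008]
wrist 139 50 [0.4938 0.1304 0.016 ]
wrist 258 60 [0.6266 0.1201 0.0143]
[136  73  22   7 105] [0.5101 0.1012 0.0499] [0.491  0.0983 0.0102] [0.5213 0.1067 0.0523]
[175  82  32  36 609] [0.5558 0.0793 0.0457] [0.5367 0.0595 0.0387] [0.571  0.0958 0.0496]
[137 112  21   5  82] [0.507  0.0629 0.05  ] [0.496  0.0608 0.0436] [0.518  0.065  0.0515]
[141 161  19   6  86] [0.5021 0.0073 0.0421] [0.4913 0.0038 0.0387] [0.5129 0.0096 0.0442]
[176 168  29  29 412] [ 0.5464 -0.0199  0.0381] [ 0.5286 -0.0339  0.0317] [0.5625 0.001  0.0409]
[142 192  18   5  63] [ 0.4964 -0.0311  0.0421] [ 0.4887 -0.0328  0.0372] [ 0.5085 -0.0289  0.044 ]
```

```bash
cat >> h.py <<'E'
from scipy.optimize import least_squares
def bulbs(d,regs):
    """sphere fit (r=22.5mm) to the globe's upper points + axis from cap points; regs: approx centres"""
    w=cloud(d);out=[]
    for c0 in regs:
        c=np.array(c0,float)
        P=w.reshape(-1,3);P=P[np.isfinite(P[:,0])]
        P=P[(np.hypot(*(P[:,:2]-c[:2]).T)<.085)&(P[:,2]>c0[2]-.0225+.006)&(P[:,2]<c0[2]+.03)]
        for it in range(15):
            G=P[np.abs(np.linalg.norm(P-c,axis=1)-.0225)<(.010 if it<6 else .003)]
            f=least_squares(lambda x:np.linalg.norm(G-x,axis=1)-.0225,c,loss='soft_l1',f_scale=.001);c=f.x
        dd=np.linalg.norm(P-c,axis=1);C=P[(dd>.026)&(dd<.056)]
        out.append((c,G,C))
    return out
E
python3 - <<'E'
from h import *
q=[0,2**-.5,2**-.5,0]
res={}
for k,p in enumerate([(.50,.17,.24),(.55,.13,.27),(.54,-.05,.24),(.52,-.01,.27)]):
    robot.reach(np.array(p),np.array(q));robot.hold(.1)
    d=get('wrist');np.save(f'w{k}.npy',d,allow_pickle=True);res[k]=d
cv2.imwrite('pics/bulbs.png',cv2.cvtColor(np.hstack([res[0]['frame'][:260],res[3]['frame'][:260]]),cv2.COLOR_RGB2BGR)[:, :] if 0 else cv2.cvtColor(cv2.resize(np.hstack([res[0]['frame'],res[3]['frame']]),(800,300)),cv2.COLOR_RGB2BGR))
for k in (0,1):
    for c,G,C in bulbs(res[k],[(.442,.265,.0225),(.597,.237,.0225)]):
        v=c-C.mean(0);print(k,c.round(4),len(G),len(C),'yaw',np.arctan2(v[1],v[0]).round(3),C.mean(0).round(4))
for k in (2,3):
    d=res[k];w=cloud(d)
    hsv=cv2.cvtColor(d['frame'],cv2.COLOR_RGB2HSV)
    m=((hsv[...,0]>100)&(hsv[...,0]<125)&(hsv[...,1]>150)&(hsv[...,2]>90)&(w[...,0]<.6)).astype(np.uint8)
    n,l,s,c=cv2.connectedComponentsWithStats(m)
    for i in range(1,n):
        if s[i,4]>60:
            p=w[l==i];lo,hi=np.nanpercentile(p,2,0),np.nanpercentile(p,98,0);print(k,s[i],((lo+hi)/2).round(4),lo.round(4),hi.round(4))
print(robot.get_clock())
E
```

```text
0 [0.4498 0.2798 0.0223] 1473 603 yaw -0.144 [0.4122 0.2852 0.0256]
0 [0.5982 0.2594 0.0222] 1393 605 yaw 0.888 [0.5742 0.23   0.0252]
1 [0.4498 0.2797 0.0224] 1423 555 yaw -0.119 [0.412  0.2842 0.0255]
1 [0.5981 0.2595 0.0223] 1279 570 yaw 0.928 [0.5753 0.2289 0.0253]
2 [215  21  23   7 113] [0.5102 0.101  0.0498] [0.4998 0.0984 0.0479] [0.5205 0.1036 0.0517]
2 [252  31  35  39 706] [0.5542 0.0779 0.0437] [0.5383 0.0608 0.0395] [0.57  0.095 0.048]
2 [213  63  22   7 124] [0.5067 0.0629 0.0454] [0.4961 0.0596 0.0392] [0.5173 0.0662 0.0515]
2 [212 118  19   6  87] [0.5019 0.0069 0.0398] [0.492  0.0043 0.0362] [0.5118 0.0095 0.0434]
2 [245 126  30  31 433] [ 0.5457 -0.0167  0.0376] [ 0.5303 -0.0331  0.0351] [ 5.611e-01 -3.000e-04  4.010e-02]
2 [210 153  19   5  71] [ 0.4979 -0.0317  0.0412] [ 0.4882 -0.0339  0.0387] [ 0.5076 -0.0295  0.0438]
2 [207 200  18   5  74] [ 0.4927 -0.0875  0.0456] [ 0.4827 -0.0901  0.0436] [ 0.5027 -0.0849  0.0477]
3 [237  66  20   6  88] [0.5097 0.101  0.0464] [0.4988 0.0984 0.0404] [0.5206 0.1035 0.0524]
3 [270  74  31  34 553] [0.5542 0.0774 0.044 ] [0.5383 0.0604 0.0397] [0.5701 0.0945 0.0482]
3 [234 101  20   7  90] [0.5067 0.0631 0.0454] [0.4963 0.0604 0.0394] [0.5172 0.0658 0.0515]
3 [232 148  18   6  74] [0.501  0.0067 0.0408] [0.4912 0.0038 0.0378] [0.5109 0.0096 0.0439]
3 [262 154  27  28 406] [ 0.5456 -0.0163  0.036 ] [ 0.5299 -0.0328  0.0318] [5.614e-01 3.000e-04 4.010e-02]
3.075
```

View pics/bulbs.png

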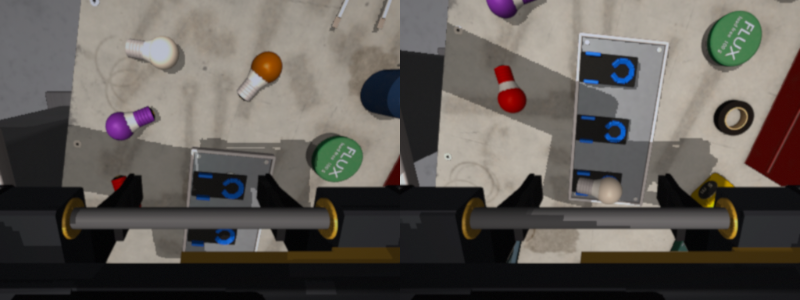

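The crop confirms both targets: the white bulb at (152,52), lying alone on the bench, and the amber one at (265,70). Purple (120,125) and red (510,95) are the look-alikes. Next I'll refine the pocket centres and cross-check them with the other cameras.

```bash
cat >> h.py <<'E'
from scipy.spatial.transform import Rotation
def quat(psi,s=1):
    y=s*np.array([-np.sin(psi),np.cos(psi),0]);z=np.array([0,0,-1.])
    q=Rotation.from_matrix(np.c_[np.cross(y,z),y,z]).as_quat();return q[[3,0,1,2]]
def ring(d,c0):
    w=cloud(d);hsv=cv2.cvtColor(d['frame'],cv2.COLOR_RGB2HSV)
    m=(hsv[...,0]>100)&(hsv[...,0]<125)&(hsv[...,1]>120)&(hsv[...,2]>60)&(np.hypot(w[...,0]-c0[0],w[...,1]-c0[1])<.024)&(w[...,2]>.028)
    p=w[m]; f=least_squares(lambda x:np.hypot(p[:,0]-x[0],p[:,1]-x[1])-x[2],[*c0,.014],loss='soft_l1',f_scale=.002)
    return f.x.round(4),m.sum(),np.nanpercentile(p[:,2],[5,95]).round(4)
E
python3 - <<'E'
from h import *
L=lambda n:np.load(n+'.npy',allow_pickle=True).item()
for n in ['wrist','w2','w3','scene','side']:
    for c in [(.5535,.0778),(.5445,-.0166)]: print(n,ring(L(n),c))
for n in ['scene','side','w0']:
    for c,G,C in bulbs(L(n),[(.450,.280,.0225),(.598,.2594,.0225)]+([(.5360,-.111,.062)] if n!='w0' else [])): 
        v=c-C.mean(0);print(n,c.round(4),len(G),len(C),np.arctan2(v[1],v[0]).round(3))
for s in (1,-1):
  for p,y in [((.45,.28),-.13),((.598,.2594),.91),((.5535,.0778),-.09),((.5445,-.0166),-.09)]:
    q=robot.inverse_kinematics(np.array([*p,.1]),quat(y,s));print(s,None if q is None else np.round(q,2))
E
```

```text
wrist (array([0.5538, 0.0778, 0.0147]), np.int64(696), array([0.0398, 0.0477]))
wrist (array([ 0.5449, -0.0163,  0.0148]), np.int64(501), array([0.0322, 0.0399]))
w2 (array([0.5534, 0.0776, 0.0148]), np.int64(800), array([0.0396, 0.0477]))
w2 (array([ 0.5444, -0.0166,  0.0147]), np.int64(549), array([0.0322, 0.0398]))
w3 (array([0.5532, 0.0776, 0.0148]), np.int64(637), array([0.0397, 0.0478]))
w3 (array([ 0.5445, -0.0164,  0.0147]), np.int64(489), array([0.0319, 0.0398]))
scene (array([0.5525, 0.0755, 0.014 ]), np.int64(89), array([0.0378, 0.0465]))
scene (array([ 0.5437, -0.0191,  0.0145]), np.int64(98), array([0.0302, 0.0394]))
side (array([0.5542, 0.0734, 0.0146]), np.int64(75), array([0.041 , 0.0487]))
side (array([ 0.5451, -0.0201,  0.0147]), np.int64(102), array([0.0334, 0.041 ]))
scene [0.4497 0.2799 0.0215] 154 114 0.06
scene [0.5975 0.2585 0.0216] 121 88 0.917
scene [ 0.5336 -0.1121  0.0587] 236 154 0.01
side [0.4515 0.2786 0.0236] 211 102 0.096
side [0.599  0.2575 0.0233] 158 126 1.036
side [ 0.5358 -0.1129  0.0609] 453 235 0.142
w0 [0.4498 0.2798 0.0223] 1473 603 -0.144
w0 [0.5982 0.2594 0.0222] 1393 605 0.888
1 [ 0.35  0.62  1.79 -0.    0.74 -1.1 ]
1 [ 0.24  0.73  1.47 -0.    0.94 -2.24]
1 [-0.06  0.64  1.72 -0.    0.78 -1.54]
1 [-0.24  0.63  1.75 -0.    0.76 -1.72]
-1 [ 0.35  0.62  1.79 -0.    0.74  2.05]
-1 [ 0.24  0.73  1.47 -0.    0.94  0.9 ]
-1 [-0.06  0.64  1.72 -0.    0.78  1.6 ]
-1 [-0.24  0.63  1.75 -0.    0.76  1.43]
```

Run:
```python
from h import *
A=np.array
robot.reach(A([.465,.03,.25]),quat(-.09,-1));robot.hold(.1)
d=get('wrist')
for c in [(.5535,.0778),(.5445,-.0166)]: print(ring(d,c))
robot.reach(A([.40,.27,.24]),quat(-.13,-1));robot.hold(.1)
d=get('wrist')
(c,G,C),=bulbs(d,[(.45,.28,.0225)]);v=c-np.median(C,0);print(c.round(4),len(G),len(C),np.arctan2(v[1],v[0]))
psi=np.arctan2(v[1],v[0]);b=c
robot.set_gripper(.75,20)
x,y=(c[:2]+[.4498,.2798])/2
robot.reach(A([x,y,.12]),quat(psi,-1))
robot.movel(A([x,y,.031]),.08)
robot.set_gripper(0.0,20);print('w',robot.get_width()*87,robot.get_gripper_force(),robot.get_ee_pos())
f0=robot.get_ft_force()
robot.movel(A([x,y,.20]),.1);robot.hold(.3)
print(f0,[np.round(robot.get_ft_force(),2) for _ in range(3)],robot.get_width()*87,robot.get_clock())
d=get('side');save(d,'side1.png');np.save('side1.npy',d,allow_pickle=True)
```

```text
(array([0.5534, 0.0775, 0.0147]), np.int64(679), array([0.0397, 0.0477]))
(array([ 0.5446, -0.0168,  0.0146]), np.int64(602), array([0.0324, 0.04  ]))
[0.4492 0.28   0.0223] 1235 472 -0.14150480508298718
w 44.0747099595333 20.000106990337372 [0.44964652 0.27995764 0.03116326]
[-0.07326717 -0.30338443  1.18653288] [array([ 0.17,  0.25, -0.69]), array([ 0.17,  0.25, -0.69]), array([ 0.17,  0.25, -0.69])] 43.89368708031758 11.0833
```

Run:
```python
from h import *
A=np.array
q=quat(-.092,-1);x,y=.5445,-.0166
robot.reach(A([x,y,.16]),q)
robot.movel(A([x,y,.095]),.1);robot.hold(.2)
print(robot.get_ee_pos(),robot.get_ft_force().round(2))
fr=[]
for n in ['side','scene']:
    d=get(n);c,G,C=bulbs(d,[(x,y,.087)])[0];print(n,c.round(4),len(G),len(C));fr.append(d['frame'])
a=cv2.resize(fr[0][170:290,200:340],None,fx=3,fy=3);b=cv2.resize(fr[1][170:290,230:370],None,fx=3,fy=3)
save({'frame':np.hstack([a,b])[:,:800]},'hover_b.png');print(robot.get_clock())
```

```text
[ 0.54498633 -0.01669724  0.09569742] [ 0.14 -1.19  0.18]
side [ 0.5419 -0.0273  0.096 ] 164 217
scene [ 0.5417 -0.0142  0.0849] 160 262
13.4333
```

View pics/hover_b.png

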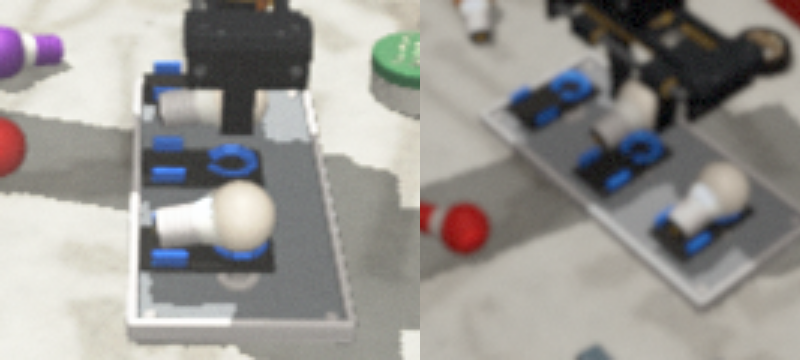

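The held white bulb hovers over pocket 1 in the left crop at about (195,105), with its cap toward the robot and little pitch change. I'll lower it now, feeling for contact.

```bash
cat >> h.py <<'E'
def lower(x,y,zfast,zmin,f=1.5):
    robot.movel(np.array([x,y,zfast]),.06);robot.hold(.4)
    f0=robot.get_ft_force()
    r=robot.movel(np.array([x,y,zmin]),.012,f_stop=f);robot.hold(.2)
    print('stop',r,robot.get_ee_pos().round(4),(robot.get_ft_force()-f0).round(2),robot.get_clock())
E
python3 - <<'E'
from h import *
lower(.5445,-.0166,.071,.057)
E
```

```text
stop True [ 0.5444 -0.0166  0.0642] [ 1.65 -0.56  3.38] 15.2417
```

Run:
```python
from h import *
A=np.array
robot.set_gripper(.68);robot.hold(.3)
x,y=.5445,-.0166
robot.movel(A([x,y,.14]),.08)
robot.reach(A([.465,y,.25]),quat(-.09,-1));robot.hold(.1)
d=get('wrist');np.save('w5.npy',d,allow_pickle=True)
for c,G,C in bulbs(d,[(x,y,.0565),(.536,-.111,.06)]):
    v=c-np.median(C,0);print(c.round(4),len(G),len(C),np.arctan2(v[1],v[0]).round(3))
print(ring(d,(.5535,.0778)),robot.get_clock())
# on to the amber bulb
p0=A([.5981,.2594]);psi=.91;ax=A([np.cos(psi),np.sin(psi)])
robot.reach(A([*(p0-.08*ax),.22]),quat(psi,-1));robot.hold(.1)
d=get('wrist');c,G,C=bulbs(d,[(*p0,.0225)])[0];v=c-np.median(C,0);psi=np.arctan2(v[1],v[0]);print(c.round(4),psi)
x,y=(c[:2]+p0)/2
robot.reach(A([x,y,.12]),quat(psi,-1))
robot.movel(A([x,y,.031]),.08)
robot.set_gripper(0.0,20);print('w',robot.get_width()*87,robot.get_ee_pos())
robot.movel(A([x,y,.20]),.1)
x,y=.5534,.0776
robot.reach(A([x,y,.17]),quat(-.092,-1))
robot.movel(A([x,y,.105]),.1);robot.hold(.2);print(robot.get_width()*87,robot.get_ee_pos())
fr=[get(n)['frame'] for n in ['side','scene']]
a=cv2.resize(fr[0][150:270,200:340],None,fx=3,fy=3);b=cv2.resize(fr[1][150:270,220:346],None,fx=3,fy=3)
save({'frame':np.hstack([a,b])[:,:800]},'hover_a.png');print(robot.get_clock())
```

```text
[ 0.5437 -0.017   0.0559] 1532 709 -0.099
[ 0.5343 -0.1116  0.0595] 1613 767 -0.177
(array([0.5534, 0.077 , 0.0148]), np.int64(696), array([0.0397, 0.0476])) 18.0
[0.598  0.2595 0.0222] 0.9333458902616837
w 44.071195383784996 [0.59827255 0.25951075 0.03134464]
44.08926501669829 [0.55394345 0.07759305 0.10574792]
25.0667
```

View pics/hover_a.png

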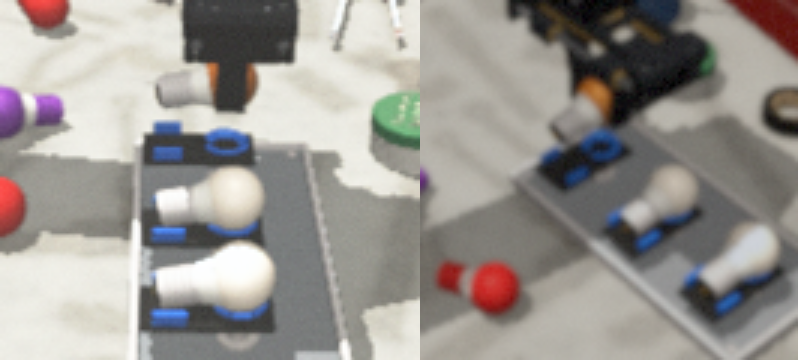

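The white bulb is seated in the middle pocket (left crop, about (235,200)), within 1 mm of its centre. The amber one hovers over pocket 0 at about (230,85), with its cap toward the robot.

Run:
```python
from h import *
lower(.5534,.0776,.079,.065)
```

```text
stop True [0.5534 0.0775 0.072 ] [ 1.82 -0.69  2.94] 26.9167
```

Run:
```python
from h import *
A=np.array
robot.set_gripper(.68);robot.hold(.3)
x,y=.5534,.0776
robot.movel(A([x,y,.16]),.08)
robot.reach(A([.465,.02,.26]),quat(-.09,-1));robot.hold(.5)
d=get('wrist')
for c,G,C in bulbs(d,[(x,y,.0635),(.5445,-.0166,.0565),(.5345,-.111,.06)]):
    v=c-np.median(C,0);print(c.round(4),len(G),len(C),np.arctan2(v[1],v[0]).round(3))
save(d,'final.png');print(robot.get_clock())
```

```text
[0.5517 0.0777 0.0641] 1548 748 -0.041
[ 0.5437 -0.017   0.0559] 1460 703 -0.135
[ 0.5343 -0.1116  0.0595] 1580 751 -0.203
30.2583
```

View pics/final.png

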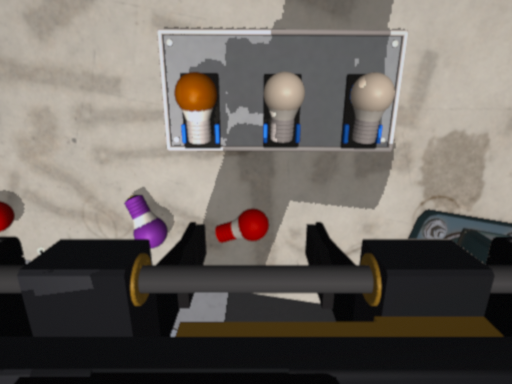

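The final view shows both bulbs lying in their pockets, amber at (195,92) and white at (284,92), with their caps between the cheeks. Measured offsets are 1.7 mm and 1 mm, within tolerance, and bulb_c has not moved.

```bash
python3 -c "
from cell import robot
print(robot.finish_job())"
```

```text
the job is handed in; nothing more can be done
None
```

I handed the job in at about 30 s on the robot's clock: the amber bulb lies in pocket_0 and the white bulb in pocket_1, each within 2 mm of its pocket centre on the last measurement, and bulb_c looks unmoved; no verdict came back.

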